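# Flip a circuit board face-down against the turning stop

## Task

Turn the loose circuit board over without gripping or lifting it: with the fingertips, slide it along the bench into the curved foot of the blue stop until its far end rides up and it stands leaning against the stop. Then reach behind its raised top end and tip it back towards the robot's side, so that it falls over and lies flat on the bench, component side down, in front of the stop. Push gently and leave the white puck, the black loupe and the small metal block where they are.

Things in the scene. Friction and masses are not known exactly. Their poses are not given: they have to be found in the camera images.
- board: the one beige circuit board, a plate 42 (its x) x 68 (its y) x 6 mm with a black round joystick base (to 10 mm high) and a light part (to 9 mm) on top; about 30 g, loose on the bench (others lie in the black tray). Origin: centre of the plate's underside; z points out of the component side. Starts flat, components up, 20 to 50 mm before the stop's toe, its y along the stop's +x within 0.2 rad.
- board_end_a (a point): middle of the board's short end at its y = +34 mm, on the underside; the end that starts nearest the stop
- board_end_b (a point): middle of the board's short end at its y = -34 mm, on the underside; the end that starts nearest the robot
- stop: blue slippery plastic stop fixed to the bench, 100 mm wide along its y, an aluminium cheek 44 mm high at each end. Origin: on the bench, middle of the toe of its concave face, which looks along its -x to the robot and curves up from the toe (40 degrees steep) through (x, z) = (10, 10.5), (17, 21), (22, 31.5) to the top edge (25, 42) mm: a flat part pushed along +x climbs it.
- stop_edge (a point): middle of the stop's top edge, 42 mm high; the upright is 6 mm thick, behind it is only a flange 6 mm high (screws to 9 mm) back to x = 54 mm from the toe. Pushed with its lower end to the toe, the board leans on this edge by itself, 55 to 60 degrees steep; its upper end is then about 57 mm above the bench and reaches back to about x = 35 mm.
- white_puck: white round puck, 54 mm diameter, 14 mm high, loose; origin at the centre of its underside; a bystander behind the stop
- black_loupe: black eyepiece loupe with a white band, 36 mm diameter, 36 mm high, standing loose; origin at the centre of its underside; a bystander beside the stop at its +y end
- bare_block: small plain metal block with a hole in its top, 18 x 26 x 12 mm, loose; origin at the centre of its underside; a bystander beside the stop at its -y end
Mind the look-alikes: they are no part of the job. What is shaped like the board but red or yellow is not meant.

How it is judged:
By the outcome, as a careful person would: the job done as asked, in the order asked, and still so for the second after the job is handed in, with the robot touching nothing.
It also fails if it takes over 48 s, if anything falls off the work surface, if the arm or the gripper's body presses on something with over 40 N, if the wrist force passes 120 N, or if a joint passes its speed limit or range.

## Robot

A 6-joint arm with a two-finger parallel gripper is mounted at the origin on a cart in front of the work surface, level with it; the furniture and walls round the work are solid. World frame = base frame: x ahead of the robot, y to its left, z up, the work surface at z = 0. Lengths are in mm, angles in rad, forces in N, time in s.
With the tool pointing down it reaches from about 375 to 925 mm from the base axis. Payload 5.7 kg.
Tool frame: the origin (TCP) lies midway between the tips of the shut fingers; the grasp point (between the pads) lies 19 mm behind it; z points along the fingers, y is the line along which they close (so a half turn about z gives the same grasp; the last joint's range is limited). The gripper opens to 85 mm and grips with 20 to 120 N. Pads are 22 mm wide; open, the fingers measure 114 mm over their backs; the gripper's body (76 mm by 85 mm) begins 54 mm behind the grasp point. The pads swing forward as they close: fully open they stand 13 mm farther back than shut.
Start: joints at [-1.296, 0.359, 1.51, -0, 1.272, -0.115], TCP at [227.984, -554.963, 207.167] pointing down, gripper open.
Joint ranges: [-2.97, 2.97], [-1.01, 2.36], [0.21, 2.38], [-0.96, 4.11], [0.2, 2.71], [-2.98, 2.98]. Speed limits (rad/s): [2.39, 2.39, 3.14, 3.14, 3.14, 3.14].

## Interface

Orientations are given as a unit quaternion [x, y, z, w].
In Python, from workcell import bot gives the robot as it stands.
- The arm moves only by the tool move_arm, never from a script. Its argument "series" is a list of rows, each a list of 3 entries, a list of its own where there are three numbers: the turn, a rotation vector about the tool's x, y, z each as a share of 360 degrees, from -1 to 1, then the shift along the tool's x, y, z each as a share of 300 mm, from -1 to 1, then the gripper command: -1 is fully open, 1 is shut, values between are in proportion. A call has 1 to 20 rows; each row is the pose to reach, as a shift and turn from the pose commanded when the call began, along the tool's axes at that moment, turning the shorter way round; what a row does not reach only later rows make up. A row lasts 1/10 s, in which the tool goes at most 50 mm and 8.59 degrees, less where a joint would pass 70% of its speed; a pose out of reach is approached as far as the arm can. A call with a number of a shift or a turn outside -1 to 1 is refused whole. A call with a gripper value outside its range is refused whole. The fingers move at their own pace and stop on an object; the grip force is fixed at half the most. Time passes only in rows, so rows that repeat a pose let the fingers close. It gives the time, the measured TCP pose, the force, the opening and the grip force at its end, in the units of the state.
- bot.observe(): the state, without advancing time (a new reading comes with each control period).
- bot.grab_frame(name): name is "scene" or "side" or "wrist"; returns the picture (420x560x3 uint8, blue, green, red); there is no depth.
- bot.calibration(name): a dict with "camera_matrix" (3x3 intrinsics, pixels), "k1" (the pictures are not rectified: a ray, as slopes to the right and down, at radius r is drawn at 1 + k1 r^2 times it, then the intrinsics apply), "T" (4x4, takes a point from camera to world coordinates). Camera axes: x right, y up, looking along -z (the intrinsics and any distortion apply to the point x, -y, -z); pixel columns grow to the right and rows downward; lengths in mm; the calibration is good to about 2 mm. A picture is of the moment at which its call begins: read the wrist's pose just before it. calibration takes no time and is no camera call; for the wrist camera it gives the pose at the moment of the call.
- bot.close_job(): hands the job in; it is judged then, once.
Trained networks look in the newest picture that a camera, given by its name, has taken for a name from the list of things; names that differ only in an ending like _2 or _b are one class to them, and where a whole thing is asked for, a point or a joint stands for the part that bears it (a point fixed in the world has none). Each returns a list of dicts, best first, with "score" (0 to 1); they miss things now and then, are a little off and sometimes report something else, mostly with a low value. They report only what shows in the picture. A call takes as long as a camera call. They do not tell look-alikes from the thing itself.
- bot.recognise(camera, label): "centre" ([x, y, z] in mm, in world coordinates, good to about 4 mm: the middle of the surface that is visible of it).
- bot.silhouettes(camera, label): "pixels" (420x560 bool, what is visible of it).
- bot.mark_of(camera, label): "centre" ([x, y, z] in mm, in world coordinates, good to about 4 mm: a listed point, or the origin of a listed thing).
The state is a dict: "clock": time; "joint_pos": joint angles; "qd": joint speeds; "joint_torque": joint torques, N m; "tcp_pos": TCP position; "eef_rot": TCP orientation; "ft_force": force on the tool from outside, world axes, zero at the start; "wrist_torque": the same for the moment, N m; "finger_gap": finger opening in mm; "grasp_force": force on a finger pad.
Only numpy, scipy, OpenCV 4.12 (cv2) and the standard library are available. Lean on these libraries where they do the work, as an engineer would, in place of code of your own. Each camera call takes 0.05 s, during which the arm holds its last target. There are 200 camera calls.

## Working session

There is one attempt and no reset: what is moved stays moved. The work goes in short steps, Python scripts to look and compute and a tool call to move; the robot and the scene stay as the last step left them, time stands still between calls to the robot, and variables do not carry over. Pictures are saved under pics/ and viewed, at most 10 in all, crops included, and the job is handed in when it is done.

Besides the shell and the picture viewer there is one more tool, called after "Emit:" as name(argument=value, ...), one argument or row to a line, values as JSON. move_arm: Moves the arm, as the interface text tells. Its arguments: {"type":"object","properties":{"series":{"type":"array"}},"required":["series"]}

```bash
mkdir -p pics
python3 - <<'E'
from workcell import bot
import cv2,numpy as np
s=bot.observe();print(s)
ims=[]
for c in("scene","side"):
    im=bot.grab_frame(c);ims.append(im)
    for l in("board","board_end_a","board_end_b","stop","stop_edge","white_puck","black_loupe","bare_block"):
        for d in bot.mark_of(c,l)[:3]: print(c,l,np.round(d["centre"]),round(d["score"],2))
    cv2.imwrite(f"pics/{c}0.png",im)
print(bot.calibration("side"))
E
```

```text
{'clock': 0.0, 'joint_pos': array([-1.29610635e+00,  3.59500499e-01,  1.51145617e+00, -2.60439416e-05,
        1.27251631e+00, -1.15055395e-01]), 'qd': array([-5.84308785e-04, -6.15779700e-04, -7.46360080e-04,  6.86931584e-04,
        2.02899750e-03,  6.02576475e-05]), 'joint_torque': array([-1.02003592e-03, -5.27623880e+01, -2.78626138e+01, -2.61541218e-04,
        1.31608732e-02,  3.48228889e-05]), 'tcp_pos': array([ 227.77669898, -554.27791169,  206.34729423]), 'eef_rot': array([ 9.81071154e-01,  1.93645310e-01, -8.73652753e-05, -9.36176673e-04]), 'ft_force': array([-0.27029241,  0.48788281, -0.57422676]), 'wrist_torque': array([0.05095185, 0.01742555, 0.00577494]), 'grasp_force': 0.0, 'finger_gap': 85.52064802636835}
scene board [464. 316.   4.] 0.85
scene board [684. 173.  -2.] 0.83
scene board [500. 671.   1.] 0.64
scene board_end_a [653. 184.  -0.] 0.83
scene board_end_a [498. 306.   3.] 0.77
scene board_end_a [467. 684.  -4.] 0.73
scene board_end_b [653. 184.  -0.] 0.83
scene board_end_b [498. 306.   3.] 0.77
scene board_end_b [467. 684.  -4.] 0.73
scene stop [546. 309.   1.]
[... 629 characters left out ...]
5
side stop_edge [576. 311.  40.] 0.93
side white_puck [646. 269.   1.] 0.64
side black_loupe [539. 401.  -1.] 0.5
side bare_block [577. 314.  44.] 0.56
{'camera_matrix': array([[428.91731961,   0.        , 277.31644824],
       [  0.        , 428.91731961, 203.11008297],
       [  0.        ,   0.        ,   1.        ]]), 'k1': -0.12503905700827192, 'T': array([[-8.76162120e-01,  1.95663413e-01, -4.40517614e-01,
         1.15221729e+02],
       [-4.82011796e-01, -3.51601954e-01,  8.02521461e-01,
         1.21288014e+03],
       [ 2.13723387e-03,  9.15473591e-01,  4.02372386e-01,
         4.52750851e+02],
       [ 0.00000000e+00,  0.00000000e+00,  0.00000000e+00,
         1.00000000e+00]])}
```

View pics/scene0.png

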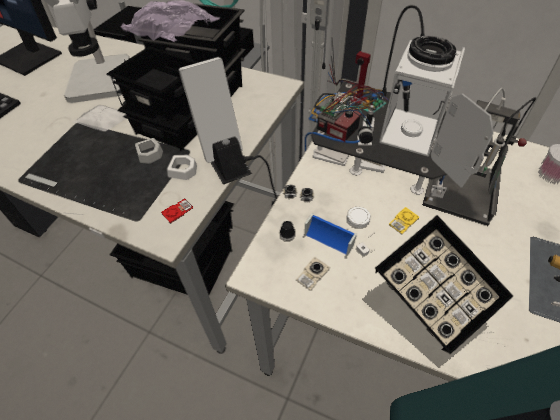

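View pics/side0.png

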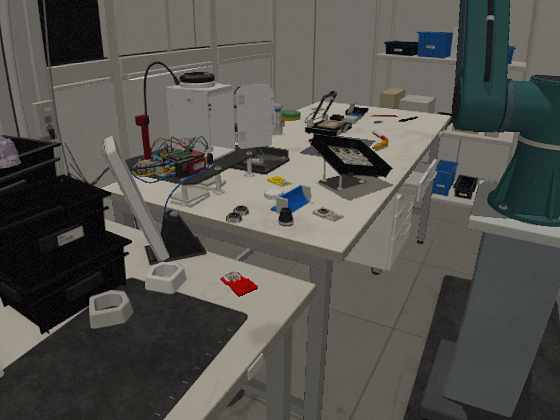

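The scene picture shows the beige board at (314,272) before the blue stop (330,235). The loupe is at (287,231), the block at (363,248), the puck at (358,215) and the yellow decoy at (405,218). The tilted tray is to the right of these. Before crossing over the tray, I'll check how high it is.

```bash
cat > h.py <<'E'
from workcell import bot
import cv2,numpy as np
from scipy.spatial.transform import Rotation as R
def ray(cal,uv):
    K=cal["camera_matrix"];k=cal["k1"];T=cal["T"]
    p=cv2.undistortPoints(np.array([[uv]],float),K,np.array([k,0,0,0.]))[0,0]
    return T[:3,3],T[:3,:3]@np.array([p[0],-p[1],-1])
def onz(cal,uv,z):
    o,d=ray(cal,uv);return o+d*(z-o[2])/d[2]
def tri(c1,u1,c2,u2):
    o,d=ray(c1,u1);p,e=ray(c2,u2)
    s=np.linalg.lstsq(np.stack([d,-e],1),p-o,rcond=None)[0]
    a,b=o+s[0]*d,p+s[1]*e
    return (a+b)/2,np.linalg.norm(a-b)
def totool(target):
    s=bot.observe();r=R.from_quat(s["eef_rot"])
    return r.inv().apply(np.array(target)-s["tcp_pos"])/300
E
python3 - <<'E'
from h import *
a,b=bot.calibration("scene"),bot.calibration("side")
S=[(437,217),(512,295),(440,362),(377,268)];D=[(310,138),(384,137),(391,176),(326,178)]
for s in S:
    r=[(tri(a,s,b,d),d) for d in D];r.sort(key=lambda t:t[0][1])
    for q in r[:2]: print(s,q[1],np.round(q[0][0]),round(q[0][1]))
w=bot.calibration("wrist")["T"];s=bot.observe()
print(np.round(R.from_quat(s["eef_rot"]).inv().apply(w[:3,3]-s["tcp_pos"])),np.round(R.from_quat(s["eef_rot"]).inv().as_matrix()@w[:3,:3],2))
E
```

```text
(437, 217) (310, 138) [610. 117. 130.] 1
(437, 217) (326, 178) [602. 109.  52.] 115
(512, 295) (326, 178) [ 646. -120.  -78.] 9
(512, 295) (384, 137) [455. -29. 138.] 52
(440, 362) (391, 176) [381.  34.  27.] 9
(440, 362) (384, 137) [372.  61. 135.] 79
(377, 268) (326, 178) [517. 194.  44.] 16
(377, 268) (384, 137) [392. 192. 192.] 36
[  80.   -1. -167.] [[-0.    0.95  0.31]
 [ 1.    0.    0.  ]
 [ 0.    0.31 -0.95]]
```

Emit:
move_arm(
  series=[
    [[0, 0, 0], [0.99, -0.33, -0.25], -1],
    [[0, 0, 0], [0.99, -0.33, -0.25], -1],
    [[0, 0, 0], [0.99, -0.33, -0.25], -1],
    [[0, 0, 0], [0.99, -0.33, -0.25], -1],
    [[0, 0, 0], [0.99, -0.33, -0.25], -1],
    [[0, 0, 0], [0.99, -0.33, -0.25], -1],
    [[0, 0, 0], [0.99, -0.33, -0.25], -1],
    [[0, 0, 0], [0.99, -0.33, -0.25], -1],
  ],
)

```text
clock: 1.7
tcp_pos: [467.8, -348.6, 283.3]
eef_rot: [0.981, 0.196, 0.001, 0.001]
ft_force: [-0.6, -0.5, -0.2]
finger_gap: 85.8
grasp_force: 0.0
```

Emit:
move_arm(
  series=[
    [[0, 0, 0], [0.63, -0.79, 0], 0.6],
    [[0, 0, 0], [0.63, -0.79, 0], 0.6],
    [[0, 0, 0], [0.63, -0.79, 0], 0.6],
    [[0, 0, 0], [0.63, -0.79, 0], 0.6],
    [[0, 0, 0], [0.63, -0.79, 0], 0.6],
    [[0, 0, 0], [0.63, -0.79, 0], 0.6],
    [[0, 0, 0], [0.63, -0.79, 0], 0.6],
    [[0, 0, 0], [0.63, -0.79, 0], 0.6],
  ],
)

```text
clock: 2.5
tcp_pos: [549.5, -59.4, 281.9]
eef_rot: [0.981, 0.195, -0.0, 0.0]
ft_force: [-0.9, 0.2, 0.7]
finger_gap: 16.8
grasp_force: 0.0
```

Emit:
move_arm(
  series=[
    [[0, 0, 0], [0.15, -0.98, 0], 0.6],
    [[0, 0, 0], [0.15, -0.98, 0], 0.6],
    [[0, 0, 0], [0.15, -0.98, 0], 0.6],
    [[0, 0, 0], [0.15, -0.98, 0], 0.6],
    [[0, 0, 0], [0.15, -0.98, 0], 0.6],
    [[0, 0, 0], [0.15, -0.98, 0], 0.6],
    [[0, 0, 0], [0.15, -0.98, 0], 0.6],
    [[0, 0, 0], [0.15, -0.98, 0], 0.6],
  ],
)

```text
clock: 3.3
tcp_pos: [480.1, 228.2, 282.0]
eef_rot: [0.981, 0.194, -0.0, 0.001]
ft_force: [0.4, -0.0, -0.7]
finger_gap: 16.9
grasp_force: 0.0
```

Emit:
move_arm(
  series=[
    [[0, 0, 0.045], [0.23, -0.21, 0.1], 0.6],
    [[0, 0, 0.045], [0.23, -0.21, 0.1], 0.6],
    [[0, 0, 0.045], [0.23, -0.21, 0.1], 0.6],
    [[0, 0, 0.045], [0.23, -0.21, 0.1], 0.6],
  ],
)

```text
clock: 3.7
tcp_pos: [520.5, 311.6, 251.1]
eef_rot: [0.999, 0.053, -0.001, 0.001]
ft_force: [-0.4, -0.7, 0.4]
finger_gap: 17.3
grasp_force: 0.0
```

Run:
```python
from h import *
print(bot.observe()["tcp_pos"])
im=bot.grab_frame("wrist");cal=bot.calibration("wrist")
for l in("board","board_end_a","board_end_b","stop","stop_edge","white_puck","black_loupe","bare_block"):
    for d in bot.mark_of("wrist",l)[:3]: print(l,np.round(d["centre"]),round(d["score"],2))
m=bot.silhouettes("wrist","board")
for d in m[:3]:
    q=d["pixels"].astype(np.uint8);c=max(cv2.findContours(q,0,1)[0],key=cv2.contourArea)
    b=cv2.boxPoints(cv2.minAreaRect(c));print(round(d["score"],2),b.round().tolist(),[np.round(onz(cal,p,5)).tolist() for p in b])
cv2.imwrite("pics/w0.png",im);np.save("cal0.npy",cal,allow_pickle=True)
```

```text
[520.53720292 311.58779362 251.09720323]
board [468. 316.  -3.] 0.91
board [683. 171.  -5.] 0.69
board_end_a [499. 303.  -3.] 0.8
board_end_a [530. 658.   2.] 0.78
board_end_a [712. 159.   2.] 0.72
board_end_b [499. 303.  -3.] 0.8
board_end_b [530. 658.   2.] 0.78
board_end_b [712. 159.   2.] 0.72
stop [547. 312.  -1.] 0.71
stop_edge [570. 311.  41.] 0.77
white_puck [547. 315.   4.] 0.75
white_puck [648. 271.   3.] 0.66
black_loupe [542. 400.  -4.] 0.95
bare_block [566. 235.   2.] 0.54
0.85 [[392.0, 53.0], [429.0, -7.0], [463.0, 14.0], [426.0, 74.0]] [[659.0, 207.0, 5.0], [723.0, 178.0, 5.0], [707.0, 137.0, 5.0], [642.0, 164.0, 5.0]]
0.73 [[253.0, 222.0], [274.0, 173.0], [305.0, 187.0], [283.0, 235.0]] [[443.0, 345.0, 5.0], [509.0, 324.0, 5.0], [496.0, 284.0, 5.0], [428.0, 304.0, 5.0]]
0.73 [[-0.0, 130.0], [17.0, 130.0], [17.0, 186.0], [0.0, 186.0]] [[528.0, 660.0, 5.0], [530.0, 638.0, 5.0], [459.0, 648.0, 5.0], [457.0, 670.0, 5.0]]
```

View pics/w0.png

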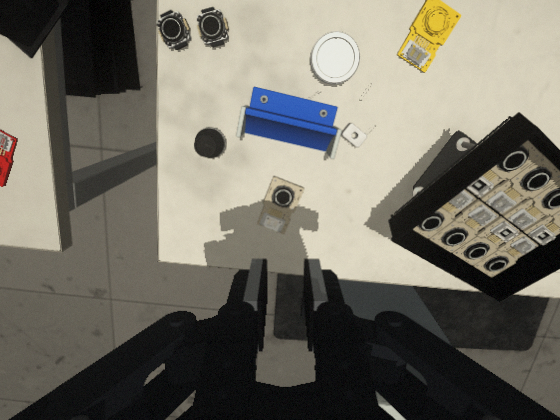

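The wrist picture shows the board at (280,203), the stop's toe running from about (246,137) to (332,155), and clear bench between the two. Next I'll fit the stop's angle from its blue mask.

Run:
```python
from h import *
im=cv2.imread("pics/w0.png").astype(int);cal=np.load("cal0.npy",allow_pickle=True).item()
m=(im[...,0]>90)&(im[...,0]-im[...,2]>50);m[:70]=0;m[200:]=0;m[:,:220]=0;m[:,360:]=0
lo=[];hi=[]
for u in range(256,330,4):
    v=np.where(m[:,u])[0]
    if len(v): hi.append((u,v.min()-.5));lo.append((u,v.max()+.5))
for n,pts,z in(("toe",lo,0),("flange back",hi,6)):
    P=np.array([onz(cal,p,z)[:2] for p in pts])
    vx,vy,x0,y0=cv2.fitLine(P.astype(np.float32),cv2.DIST_HUBER,0,.01,.01).ravel()
    if vy<0: vx,vy=-vx,-vy
    print(n,"xdir angle",np.arctan2(-vx,vy),"pt",x0,y0,"res",np.abs((P-[x0,y0])@[-vy,vx]).max())
v,u=np.where(m);print(u.min(),u.max(),v.min(),v.max())
for p in((244,138),(332,156)):print(onz(cal,p,0))
big=cv2.resize(cv2.imread("pics/w0.png")[80:245,220:380],None,fx=3.6,fy=3.6,interpolation=2);cv2.imwrite("pics/w0c.png",big)
```

```text
toe xdir angle -0.11770483 pt 546.5789 300.7588 res 9.10188398826345
flange back xdir angle -0.12821406 pt 601.1048 307.28482 res 0.03679695364215513
245 336 87 150
[547.09528686 364.55150024   0.        ]
[536.71611234 255.75827824   0.        ]
```

View pics/w0c.png

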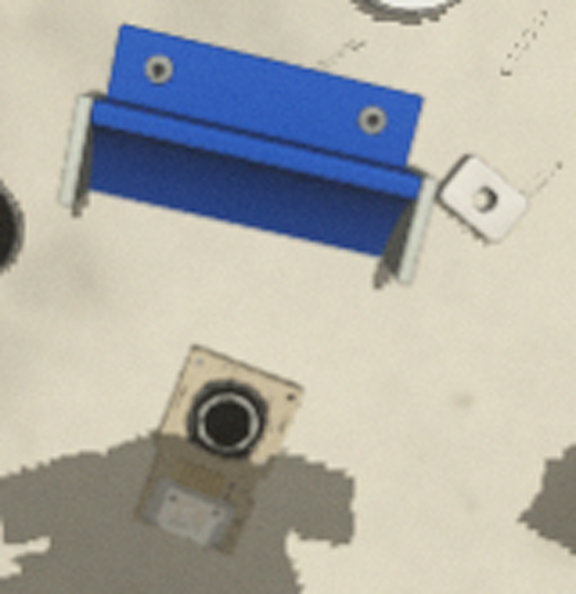

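The close-up fits: flange back edge, screws and cheeks at the given sizes. The stop's x axis points at -0.125 rad and its toe is near (547.5, 313). The board sits about -0.17 rad to it, with end b at stop (-112, -3). Now I'll place the fingers behind end b.

Emit:
move_arm(
  series=[
    [[0, 0, 0.037], [-0.39, -0.085, 0.7], 0.6],
    [[0, 0, 0.037], [-0.39, -0.085, 0.7], 0.6],
    [[0, 0, 0.037], [-0.39, -0.085, 0.7], 0.6],
    [[0, 0, 0.037], [-0.39, -0.085, 0.7], 0.6],
    [[0, 0, 0.037], [-0.39, -0.085, 0.7], 0.6],
    [[0, 0, 0.037], [-0.39, -0.085, 0.7], 0.6],
    [[0, 0, 0.037], [-0.39, -0.085, 0.7], 0.6],
    [[0, 0, 0.037], [-0.39, -0.085, 0.7], 0.6],
  ],
)

```text
clock: 5.0
tcp_pos: [403.7, 328.4, 44.2]
eef_rot: [0.998, -0.063, 0.002, -0.001]
ft_force: [0.7, -0.9, 0.8]
finger_gap: 17.1
grasp_force: 0.0
```

```bash
cat >> h.py <<'E'
O=np.array([547.5,313.,0]);A=-.125
def stopf(p):
    return R.from_euler("z",-A).apply(np.array(p)-O)
def report():
    s=bot.observe();print("t",s["clock"],"stop-frame tcp",np.round(stopf(s["tcp_pos"]),1),"F",np.round(s["ft_force"],1),"tool x ang",R.from_quat(s["eef_rot"]).as_matrix()[:2,0], "gap",s["finger_gap"])
E
python3 - <<'E'
from h import *
report()
im=bot.grab_frame("wrist");cv2.imwrite("pics/w1.png",im)
E
```

```text
t 5.0 stop-frame tcp [-144.6   -2.7   44.2] F [ 0.7 -0.9  0.8] tool x ang [ 0.99213456 -0.12511027] gap 17.07886839995172
```

View pics/w1.png

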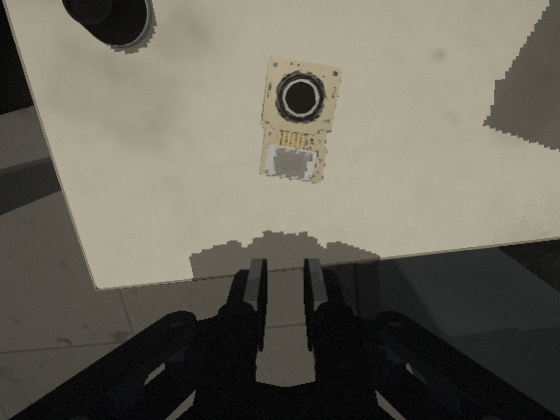

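The fingers are behind end b, with the board's b-end corners at (262,176) and (322,183). I'll lower onto the bench line in a moment; first a refined reading of the two ends.

Run:
```python
from h import *
c=bot.calibration("wrist")
for p in((262,176),(322,183),(340,67),(266,57)): print(np.round(stopf(onz(c,p,6)),1))
```

```text
[-110.9   12.3    6. ]
[-115.3  -24.6    6. ]
[-48.6 -32.7   6. ]
[-43.4   8.7   6. ]
```

Emit:
move_arm(
  series=[
    [[0, 0, 0], [0, 0.021, 0.08], 0.6],
    [[0, 0, 0], [0, 0.021, 0.12], 0.6],
    [[0, 0, 0], [0, 0.021, 0.135], 0.6],
    [[0, 0, 0], [0, 0.021, 0.137], 0.6],
    [[0, 0, 0], [0, 0.021, 0.137], 0.6],
  ],
)

```text
clock: 5.55
tcp_pos: [400.5, 321.1, 1.6]
eef_rot: [0.998, -0.063, 0.0, -0.0]
ft_force: [-0.0, 0.0, 1.0]
finger_gap: 17.0
grasp_force: 0.0
```

Emit:
move_arm(
  series=[
    [[0, 0, 0], [0.02, 0, 0], 0.6],
    [[0, 0, 0], [0.04, 0, 0], 0.6],
    [[0, 0, 0], [0.054, 0, 0], 0.6],
    [[0, 0, 0], [0.068, 0, 0], 0.6],
    [[0, 0, 0], [0.082, 0, 0], 0.6],
    [[0, 0, 0], [0.096, 0, 0], 0.6],
    [[0, 0, 0], [0.11, 0, 0], 0.6],
    [[0, 0, 0], [0.124, 0, 0], 0.6],
    [[0, 0, 0], [0.138, 0, 0], 0.6],
    [[0, 0, 0], [0.152, 0, 0], 0.6],
    [[0, 0, 0], [0.166, 0, 0], 0.6],
    [[0, 0, 0], [0.18, 0, 0], 0.6],
    [[0, 0, 0], [0.194, 0, 0], 0.6],
    [[0, 0, 0], [0.208, 0, 0], 0.6],
    [[0, 0, 0], [0.208, 0, 0], 0.6],
  ],
)

```text
clock: 7.05
tcp_pos: [462.6, 312.9, 1.2]
eef_rot: [0.998, -0.063, 0.0, -0.0]
ft_force: [-0.4, 0.8, -0.5]
finger_gap: 16.9
grasp_force: 0.0
```

Run:
```python
from h import *
report()
im=bot.grab_frame("wrist");cv2.imwrite("pics/w2.png",im)
```

```text
t 7.05 stop-frame tcp [-84.2 -10.6   1.2] F [-0.4  0.8 -0.5] tool x ang [ 0.9921068 -0.1253938] gap 16.93472954630055
```

View pics/w2.png

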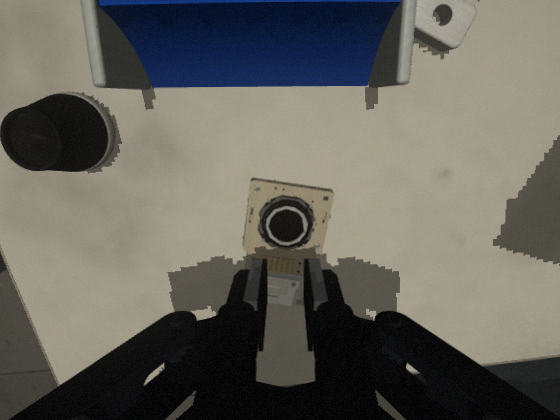

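Run:
```python
from h import *
c=bot.calibration("wrist")
for p,z in(((251,180),6),((334,190),6),((243,250),6),((328,257),6),((250,259),6),((240,87),0),((286,287),9),((287,224),10),((250,258),2),((320,258),2)): print(p,np.round(stopf(onz(c,p,z)),1))
```

```text
(251, 180) [-43.6   6.4   6. ]
(334, 190) [-48.7 -34.1   6. ]
(243, 250) [-80.8  11.8   6. ]
(328, 257) [-84.9 -32.5   6. ]
(250, 259) [-86.    8.3   6. ]
(240, 87) [-0.7 10.8  0. ]
(286, 287) [-100.9  -10.5    9. ]
(287, 224) [-64.9 -11.   10. ]
(250, 258) [-87.4   8.8   2. ]
(320, 258) [-87.4 -28.8   2. ]
```

The board hasn't moved (a end still at -44). With a 17 mm gap the tips sit several mm above the TCP, so they passed over the plate. I'll lift, go back, and push with the fingers shut.

Emit:
move_arm(
  series=[
    [[0, 0, 0], [0, 0, -0.1], 0.6],
    [[0, 0, 0], [0, 0, -0.1], 0.6],
    [[0, 0, 0], [-0.21, 0, -0.1], 1],
    [[0, 0, 0], [-0.21, 0, -0.1], 1],
    [[0, 0, 0], [-0.21, 0, -0.1], 1],
    [[0, 0, 0], [-0.21, 0, -0.03], 1],
    [[0, 0, 0], [-0.21, 0, -0.01], 1],
    [[0, 0, 0], [-0.21, 0, -0.002], 1],
    [[0, 0, 0], [-0.21, 0, -0.002], 1],
  ],
)

```text
clock: 8.0
tcp_pos: [399.6, 320.6, 1.5]
eef_rot: [0.998, -0.063, -0.0, 0.0]
ft_force: [-0.7, -0.1, -0.3]
finger_gap: 0.1
grasp_force: 0.0
```

Emit:
move_arm(
  series=[
    [[0, 0, 0], [0.03, 0, 0], 1],
    [[0, 0, 0], [0.054, 0, 0], 1],
    [[0, 0, 0], [0.068, 0, 0], 1],
    [[0, 0, 0], [0.082, 0, 0], 1],
    [[0, 0, 0], [0.096, 0, 0], 1],
    [[0, 0, 0], [0.11, 0, 0], 1],
    [[0, 0, 0], [0.124, 0, 0], 1],
    [[0, 0, 0], [0.138, 0, 0], 1],
    [[0, 0, 0], [0.152, 0, 0], 1],
    [[0, 0, 0], [0.166, 0, 0], 1],
    [[0, 0, 0], [0.18, 0, 0], 1],
    [[0, 0, 0], [0.194, 0, 0], 1],
    [[0, 0, 0], [0.21, 0, 0], 1],
    [[0, 0, 0], [0.21, 0, 0], 1],
  ],
)

```text
clock: 9.4
tcp_pos: [462.7, 313.0, 1.8]
eef_rot: [0.998, -0.063, 0.0, -0.0]
ft_force: [0.9, -0.2, -0.6]
finger_gap: 0.3
grasp_force: 0.0
```

Run:
```python
from h import *
report()
im=bot.grab_frame("wrist");cv2.imwrite("pics/w3.png",im)
```

```text
t 9.4 stop-frame tcp [-84.1 -10.6   1.8] F [ 0.9 -0.2 -0.6] tool x ang [ 0.99209185 -0.12551164] gap 0.25428613256652244
```

View pics/w3.png

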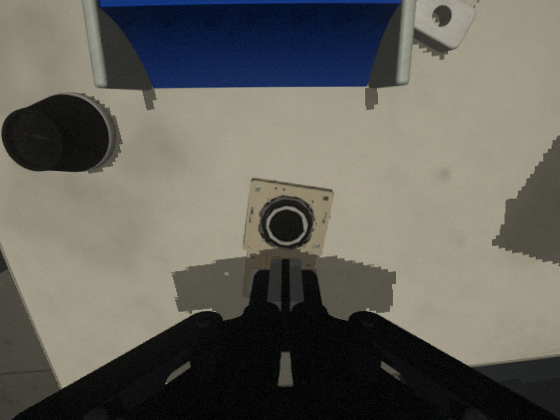

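The board is still in the same place: a-end corners again at (251,180) and (334,190), fingertips at (285,258). So the shut tips are also passing over it. I'll check the tip height against the camera model.

Run:
```python
from h import *
c=bot.calibration("wrist");s=bot.observe();T=c["T"];print(c["camera_matrix"][0,0],T[:3,3],s["joint_pos"])
def proj(w):
    p=T[:3,:3].T@(np.array(w)-T[:3,3]);a,b=p[0]/-p[2],-p[1]/-p[2];k=1+c["k1"]*(a*a+b*b);K=c["camera_matrix"];return np.round([K[0,0]*a*k+K[0,2],K[1,1]*b*k+K[1,2]],1)
r=R.from_quat(s["eef_rot"])
for q in((0,0,0),(11,0,0),(-11,0,0),(11,0,-10),(11,0,-20),(5,0,0),(5,0,-10),(11,14,0),(11,8,0)): print(q,proj(s["tcp_pos"]+r.apply(q)))
# side / scene views: look for the tip and board
im=bot.grab_frame("side");im2=bot.grab_frame("scene")
def pj(c,w):
    T=c["T"];p=T[:3,:3].T@(np.array(w)-T[:3,3]);a,b=p[0]/-p[2],-p[1]/-p[2];k=1+c["k1"]*(a*a+b*b);K=c["camera_matrix"];return np.array([K[0,0]*a*k+K[0,2],K[1,1]*b*k+K[1,2]])
out=[]
for n,i in(("side",im),("scene",im2)):
    u=pj(bot.calibration(n),s["tcp_pos"]).round().astype(int);print(n,u)
    cr=cv2.resize(i[u[1]-45:u[1]+35,u[0]-35:u[0]+35],(385,440),interpolation=0)
    cv2.drawMarker(cr,(int(35.5*5.5),int(45.5*5.5)),(0,0,255),0,16,1);out.append(cr)
cv2.imwrite("pics/s1.png",np.hstack(out))
```

```text
342.7685664508847 [541.01745727 303.48526831 168.93848915] [4.71257290e-01 5.61315429e-01 1.79192618e+00 1.74065846e-04
 7.88029928e-01 2.16771292e+00]
(0, 0, 0) [286.5 252.8]
(11, 0, 0) [286.5 233.8]
(-11, 0, 0) [286.4 271.1]
(11, 0, -10) [286.6 241.4]
(11, 0, -20) [286.6 249.9]
(5, 0, 0) [286.5 244.2]
(5, 0, -10) [286.5 252.3]
(11, 14, 0) [313.1 233.7]
(11, 8, 0) [301.7 233.8]
side [330 215]
scene [312 275]
```

View pics/s1.png

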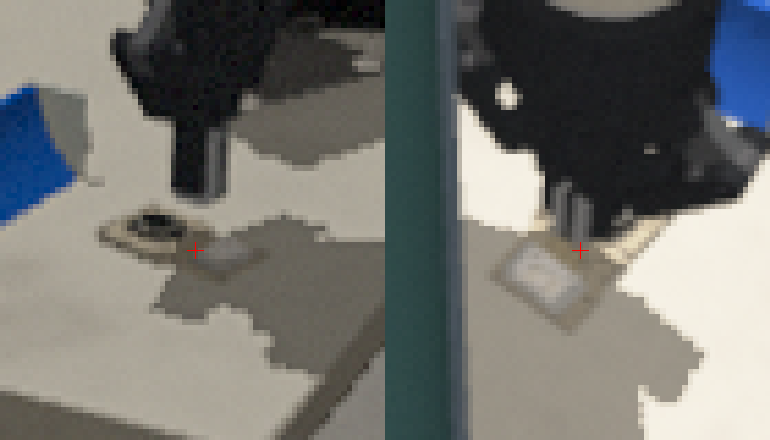

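The side crop (left half) shows the fingertips well above the board: the tip's bottom is at crop (200,197), while the reported TCP projects to (193,250). So the real tips are roughly 20 mm or more above the reported TCP. I'll triangulate that.

Run:
```python
from h import *
s=bot.observe();a,b=bot.calibration("scene"),bot.calibration("side")
p,e=tri(a,(310.6,273.6),b,(331.4,205.8));print(p,e,s["tcp_pos"],p-s["tcp_pos"])
```

```text
[455.89488996 313.1176644   25.36307818] 5.795671764623362 [461.49752258 312.7977513    1.69347687] [-5.60263262  0.31991311 23.66960132]
```

The triangulation puts the tips about 22 mm above the reported TCP. I'll go back, lower, and feel for the bench in small steps.

Emit:
move_arm(
  series=[
    [[0, 0, 0], [-0.1, 0, -0.02], 1],
    [[0, 0, 0], [-0.18, 0, -0.02], 1],
    [[0, 0, 0], [-0.18, 0, 0], 1],
    [[0, 0, 0], [-0.18, 0, 0.03], 1],
    [[0, 0, 0], [-0.18, 0, 0.05], 1],
    [[0, 0, 0], [-0.18, 0, 0.05], 1],
  ],
)

```text
clock: 10.15
tcp_pos: [408.4, 319.3, -14.4]
eef_rot: [0.998, -0.063, -0.0, 0.0]
ft_force: [-0.2, 0.1, 0.1]
finger_gap: 0.4
grasp_force: 0.0
```

Emit:
move_arm(
  series=[
    [[0, 0, 0], [0, 0, 0.006], 1],
    [[0, 0, 0], [0, 0, 0.006], 1],
  ],
)

```text
clock: 10.35
tcp_pos: [408.6, 319.6, -15.3]
eef_rot: [0.998, -0.063, -0.0, -0.0]
ft_force: [1.2, -0.9, 0.7]
finger_gap: 0.3
grasp_force: 0.0
```

Emit:
move_arm(
  series=[
    [[0, 0, 0], [0, 0, 0.005], 1],
    [[0, 0, 0], [0, 0, 0.005], 1],
  ],
)

```text
clock: 10.55
tcp_pos: [408.3, 319.6, -16.6]
eef_rot: [0.998, -0.063, 0.0, -0.0]
ft_force: [1.1, 0.5, 1.0]
finger_gap: 0.0
grasp_force: 0.0
```

Emit:
move_arm(
  series=[
    [[0, 0, 0], [0, 0, 0.005], 1],
    [[0, 0, 0], [0, 0, 0.005], 1],
  ],
)

```text
clock: 10.75
tcp_pos: [408.1, 319.6, -18.1]
eef_rot: [0.998, -0.063, -0.0, -0.0]
ft_force: [0.9, 0.4, -0.3]
finger_gap: -0.2
grasp_force: 0.0
```

Emit:
move_arm(
  series=[
    [[0, 0, 0], [0, 0, 0.004], 1],
    [[0, 0, 0], [0, 0, 0.004], 1],
  ],
)

```text
clock: 10.95
tcp_pos: [408.0, 319.6, -19.3]
eef_rot: [0.998, -0.063, -0.0, -0.0]
ft_force: [0.2, 0.2, -0.1]
finger_gap: 0.1
grasp_force: 0.0
```

Emit:
move_arm(
  series=[
    [[0, 0, 0], [0, 0, 0.004], 1],
    [[0, 0, 0], [0, 0, 0.004], 1],
  ],
)

```text
clock: 11.15
tcp_pos: [408.0, 319.6, -20.6]
eef_rot: [0.998, -0.063, -0.0, 0.0]
ft_force: [0.9, -0.1, -0.6]
finger_gap: 0.1
grasp_force: 0.0
```

Emit:
move_arm(
  series=[
    [[0, 0, 0], [0, 0, 0.004], 1],
    [[0, 0, 0], [0, 0, 0.004], 1],
  ],
)

```text
clock: 11.35
tcp_pos: [408.0, 319.6, -21.8]
eef_rot: [0.998, -0.063, -0.0, 0.0]
ft_force: [0.0, -0.2, 0.7]
finger_gap: 0.1
grasp_force: 0.0
```

Run:
```python
from h import *
im=bot.grab_frame("side");s=bot.observe();print(s["tcp_pos"],s["ft_force"])
c=bot.calibration("side")
T=c["T"];p=T[:3,:3].T@(s["tcp_pos"]+[0,0,22]-T[:3,3]);u=(np.array([p[0],-p[1]])/-p[2]*428.9+[277.3,203.1]).round().astype(int);print(u)
cr=cv2.resize(im[u[1]-35:u[1]+25,u[0]-40:u[0]+40],(640,480),interpolation=0);cv2.imwrite("pics/s2.png",cr)
```

```text
[408.06037505 319.57948523 -21.75177948] [-0.80042875 -0.57522656  0.98421575]
[349 221]
```

View pics/s2.png

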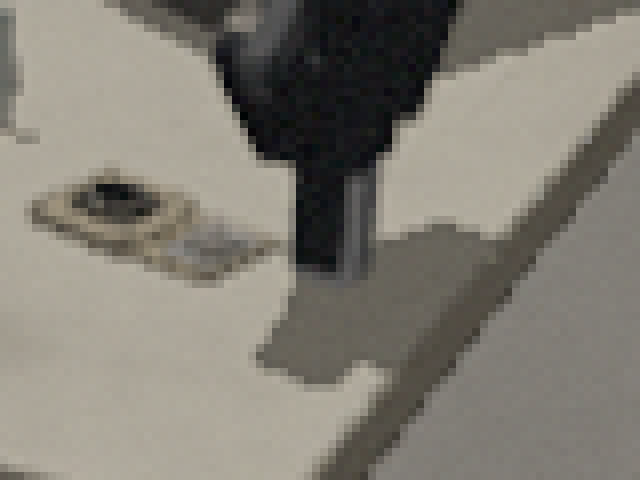

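The fingers are now close to the bench, just behind end b: tip at crop (330,275), b corner at about (270,245). I'll feel for contact over another millimetre or two.

Emit:
move_arm(
  series=[
    [[0, 0, 0], [0, 0, 0.004], 1],
    [[0, 0, 0], [0, 0, 0.004], 1],
  ],
)

```text
clock: 11.6
tcp_pos: [408.0, 319.6, -23.0]
eef_rot: [0.998, -0.063, -0.0, -0.0]
ft_force: [-0.4, 0.4, 0.2]
finger_gap: 0.3
grasp_force: 0.0
```

Emit:
move_arm(
  series=[
    [[0, 0, 0], [0, 0, 0.004], 1],
    [[0, 0, 0], [0, 0, 0.004], 1],
  ],
)

```text
clock: 11.8
tcp_pos: [408.2, 319.7, -24.0]
eef_rot: [0.998, -0.063, 0.0, -0.0]
ft_force: [0.1, 0.6, 1.1]
finger_gap: -0.1
grasp_force: 0.6
```

Emit:
move_arm(
  series=[
    [[0, 0, 0], [0, 0, 0.004], 1],
    [[0, 0, 0], [0, 0, 0.004], 1],
  ],
)

```text
clock: 12.0
tcp_pos: [408.3, 319.7, -24.1]
eef_rot: [0.998, -0.063, 0.0, -0.0]
ft_force: [-2.6, -1.0, 16.2]
finger_gap: 0.0
grasp_force: 7.9
```

Emit:
move_arm(
  series=[
    [[0, 0, 0], [0, 0, 0.004], 1],
    [[0, 0, 0], [0, 0, 0.004], 1],
  ],
)

```text
clock: 12.2
tcp_pos: [408.3, 319.7, -24.2]
eef_rot: [0.998, -0.063, 0.0, -0.0]
ft_force: [-5.2, -3.6, 31.1]
finger_gap: -0.3
grasp_force: 15.0
```

Contact is at TCP z = -24, so the true tips are 24 mm above the reported TCP. I'll raise to 1.5 mm clear and push.

Emit:
move_arm(
  series=[
    [[0, 0, 0], [0, 0, -0.013], 1],
    [[0, 0, 0], [0.02, 0, -0.013], 1],
    [[0, 0, 0], [0.036, 0, -0.013], 1],
    [[0, 0, 0], [0.05, 0, -0.013], 1],
    [[0, 0, 0], [0.064, 0, -0.013], 1],
    [[0, 0, 0], [0.078, 0, -0.013], 1],
    [[0, 0, 0], [0.092, 0, -0.013], 1],
    [[0, 0, 0], [0.106, 0, -0.013], 1],
    [[0, 0, 0], [0.12, 0, -0.013], 1],
    [[0, 0, 0], [0.134, 0, -0.013], 1],
    [[0, 0, 0], [0.148, 0, -0.013], 1],
    [[0, 0, 0], [0.162, 0, -0.013], 1],
    [[0, 0, 0], [0.176, 0, -0.013], 1],
    [[0, 0, 0], [0.19, 0, -0.013], 1],
    [[0, 0, 0], [0.19, 0, -0.013], 1],
  ],
)

```text
clock: 13.7
tcp_pos: [465.6, 312.6, -22.5]
eef_rot: [0.998, -0.063, 0.0, -0.0]
ft_force: [-0.2, -0.9, 0.7]
finger_gap: -0.1
grasp_force: 0.0
```

Run:
```python
from h import *
report();im=bot.grab_frame("wrist");c=bot.calibration("wrist");cv2.imwrite("pics/w4.png",im)
for d in bot.silhouettes("wrist","board")[:4]:
    v,u=np.where(d["pixels"]);
    if len(u)<50: continue
    q=d["pixels"].astype(np.uint8);k=max(cv2.findContours(q,0,1)[0],key=cv2.contourArea);b=cv2.boxPoints(cv2.minAreaRect(k))
    print(round(d["score"],2),len(u),u.min(),u.max(),v.min(),v.max(),[np.round(stopf(onz(c,p,6))[:2],1).tolist() for p in b])
```

```text
t 13.7 stop-frame tcp [-81.2 -10.6 -22.5] F [-0.2 -0.9  0.7] tool x ang [ 0.99210914 -0.12537492] gap -0.11150043700141106
0.66 15102 213 320 99 256 [[-3.3, 17.9], [-2.9, -23.5], [-69.5, -26.3], [-70.1, 21.4]]
```

The board is now square to the stop: a end at -3, b end at -70, centre y about -3. I'll recentre the fingers by 7 mm and push it up the curve.

Emit:
move_arm(
  series=[
    [[0, 0, 0], [-0.015, 0, 0], 1],
    [[0, 0, 0], [-0.015, -0.025, 0], 1],
    [[0, 0, 0], [0, -0.025, 0], 1],
    [[0, 0, 0], [0.012, -0.025, 0], 1],
    [[0, 0, 0], [0.024, -0.025, 0], 1],
    [[0, 0, 0], [0.036, -0.025, 0], 1],
    [[0, 0, 0], [0.048, -0.025, 0], 1],
    [[0, 0, 0], [0.06, -0.025, 0], 1],
    [[0, 0, 0], [0.072, -0.025, 0], 1],
    [[0, 0, 0], [0.084, -0.025, 0], 1],
    [[0, 0, 0], [0.096, -0.025, 0], 1],
    [[0, 0, 0], [0.108, -0.025, 0], 1],
    [[0, 0, 0], [0.12, -0.025, 0], 1],
    [[0, 0, 0], [0.132, -0.025, 0], 1],
    [[0, 0, 0], [0.144, -0.025, 0], 1],
    [[0, 0, 0], [0.156, -0.025, 0], 1],
    [[0, 0, 0], [0.156, -0.025, 0], 1],
  ],
)

```text
clock: 15.5
tcp_pos: [512.9, 314.1, -22.5]
eef_rot: [0.998, -0.063, 0.0, -0.0]
ft_force: [-1.3, -0.5, -0.1]
finger_gap: -0.2
grasp_force: 0.0
```

```bash
cat > look.py <<'E'
from h import *
import sys
report();im=bot.grab_frame("wrist");c=bot.calibration("wrist");cv2.imwrite(f"pics/{sys.argv[1]}.png",im)
for d in bot.silhouettes("wrist","board")[:3]:
    v,u=np.where(d["pixels"]);print(round(d["score"],2),len(u),u.min(),u.max(),v.min(),v.max())
for cam in("side","scene"):
    bot.grab_frame(cam)
    for l in("board","board_end_a"):
        print(cam,l,[(np.round(stopf(d["centre"])).tolist(),round(d["score"],2)) for d in (bot.recognise if l=="board" else bot.mark_of)(cam,l) if np.linalg.norm(stopf(d["centre"])[:2])<130])
E
python3 look.py w5
```

```text
t 15.5 stop-frame tcp [-34.4  -3.2 -22.5] F [-1.3 -0.5 -0.1] tool x ang [ 0.99211138 -0.12535723] gap -0.21430965723093004
0.86 12548 217 364 152 260
side board [([7.0, 6.0, 27.0], 0.54)]
side board_end_a [([-20.0, -5.0, -3.0], 0.82), ([31.0, -2.0, 48.0], 0.76)]
scene board []
scene board_end_a []
```

It is riding up well: end a is near (31, 48) and end b near -22. I'll push the last 19 mm to the toe.

Emit:
move_arm(
  series=[
    [[0, 0, 0], [0.012, 0, 0], 1],
    [[0, 0, 0], [0.022, 0, 0], 1],
    [[0, 0, 0], [0.032, 0, 0], 1],
    [[0, 0, 0], [0.042, 0, 0], 1],
    [[0, 0, 0], [0.052, 0, 0], 1],
    [[0, 0, 0], [0.06, 0, 0], 1],
    [[0, 0, 0], [0.063, 0, 0], 1],
    [[0, 0, 0], [0.063, 0, 0], 1],
  ],
)

```text
clock: 16.7
tcp_pos: [530.7, 311.7, -22.6]
eef_rot: [0.998, -0.063, -0.0, -0.0]
ft_force: [-0.6, -0.2, 0.0]
finger_gap: 0.3
grasp_force: 0.3
```

```bash
python3 look.py w6
```

```text
t 16.7 stop-frame tcp [-16.5  -3.4 -22.6] F [-0.6 -0.2  0. ] tool x ang [ 0.99212727 -0.12523317] gap 0.28028643878051496
0.74 6165 211 367 209 260
side board [([15.0, 8.0, 26.0], 0.51)]
side board_end_a [([1.0, -6.0, -1.0], 0.76), ([36.0, -3.0, 62.0], 0.7), ([1.0, 5.0, 1.0], 0.56)]
scene board []
scene board_end_a []
```

The board stands leaning: end b at the toe (1,-6,0), end a near (36,-3,60). Now I'll back off, rise, and cross over to behind it.

Emit:
move_arm(
  series=[
    [[0, 0, 0], [-0.015, 0, 0], 1],
    [[0, 0, 0], [-0.05, 0, 0], 1],
    [[0, 0, 0], [-0.1, 0, 0], 1],
    [[0, 0, 0], [-0.1, 0, 0], 1],
    [[0, 0, 0], [-0.1, 0, -0.3], 1],
    [[0, 0, 0], [-0.1, 0, -0.3], 1],
    [[0, 0, 0], [-0.1, 0, -0.3], 1],
    [[0, 0, 0], [0.26, 0.0, -0.3], 1],
    [[0, 0, 0], [0.26, 0.0, -0.3], 1],
    [[0, 0, 0], [0.26, 0.0, -0.3], 1],
    [[0, 0, 0], [0.26, 0, -0.3], 1],
  ],
)

```text
clock: 18.2
tcp_pos: [609.5, 301.4, 66.6]
eef_rot: [0.998, -0.063, 0.0, -0.0]
ft_force: [-0.2, -1.1, -0.4]
finger_gap: -0.1
grasp_force: 0.0
```

```bash
python3 look.py w7
python3 - <<'E'
from h import *
b=cv2.imread("pics/w7.png")
im=bot.grab_frame("side");cv2.imwrite("pics/s3f.png",im)
E
```

```text
t 18.2 stop-frame tcp [62.9 -3.8 66.6] F [-0.2 -1.1 -0.4] tool x ang [ 0.99195525 -0.12658892] gap -0.08783346466057318
0.77 7222 427 526 17 141
side board [([18.0, 4.0, 31.0], 0.72)]
side board_end_a [([36.0, -2.0, 60.0], 0.77), ([-2.0, -5.0, -0.0], 0.58)]
scene board []
scene board_end_a []
```

Still leaning at (36,-2,60) with the fingers withdrawn. I'll lower behind the top end and pull it back gently.

Emit:
move_arm(
  series=[
    [[0, 0, 0], [0, 0, 0.1], 1],
    [[0, 0, 0], [0, 0, 0.138], 1],
    [[0, 0, 0], [0, 0, 0.138], 1],
    [[0, 0, 0], [-0.03, 0, 0.138], 1],
    [[0, 0, 0], [-0.045, 0, 0.138], 1],
    [[0, 0, 0], [-0.056, 0, 0.138], 1],
    [[0, 0, 0], [-0.067, 0, 0.138], 1],
    [[0, 0, 0], [-0.078, 0, 0.138], 1],
    [[0, 0, 0], [-0.089, 0, 0.138], 1],
    [[0, 0, 0], [-0.1, 0, 0.138], 1],
    [[0, 0, 0], [-0.11, 0, 0.138], 1],
    [[0, 0, 0], [-0.12, 0, 0.138], 1],
    [[0, 0, 0], [-0.12, 0, 0.138], 1],
  ],
)

```text
clock: 19.95
tcp_pos: [571.8, 306.4, 25.9]
eef_rot: [0.998, -0.063, -0.0, 0.0]
ft_force: [-0.5, 0.1, 0.6]
finger_gap: 0.1
grasp_force: 0.0
```

```bash
python3 look.py w8
```

```text
t 19.95 stop-frame tcp [25.  -3.5 25.9] F [-0.5  0.1  0.6] tool x ang [ 0.99217078 -0.12488669] gap 0.05233253310303955
0.82 5446 467 559 0 79
0.79 261 246 333 273 316
side board [([2.0, 5.0, 33.0], 0.85)]
side board_end_a [([19.0, -3.0, 69.0], 0.78), ([0.0, -4.0, -3.0], 0.5)]
scene board []
scene board_end_a []
```

It is tipping up: end a is now at (19,-3,67) with end b at the toe. Continuing past vertical.

Emit:
move_arm(
  series=[
    [[0, 0, 0], [-0.01, 0, 0], 1],
    [[0, 0, 0], [-0.02, 0, 0], 1],
    [[0, 0, 0], [-0.03, 0, 0], 1],
    [[0, 0, 0], [-0.04, 0, 0], 1],
    [[0, 0, 0], [-0.05, 0, 0], 1],
    [[0, 0, 0], [-0.06, 0, 0], 1],
    [[0, 0, 0], [-0.07, 0, 0], 1],
    [[0, 0, 0], [-0.08, 0, 0], 1],
    [[0, 0, 0], [-0.09, 0, 0], 1],
    [[0, 0, 0], [-0.1, 0, 0], 1],
    [[0, 0, 0], [-0.11, 0, 0], 1],
    [[0, 0, 0], [-0.11, 0, 0], 1],
    [[0, 0, 0], [-0.11, 0, 0], 1],
  ],
)

```text
clock: 21.65
tcp_pos: [539.7, 310.6, 26.1]
eef_rot: [0.998, -0.063, 0.0, -0.0]
ft_force: [0.6, 0.1, 1.2]
finger_gap: 0.1
grasp_force: 0.0
```

```bash
python3 look.py w9
```

```text
t 21.65 stop-frame tcp [-7.4 -3.3 26.1] F [0.6 0.1 1.2] tool x ang [ 0.99216359 -0.12494562] gap 0.10032485706233657
0.97 1797 257 323 238 275
0.83 368 509 551 0 13
side board [([-44.0, -1.0, 6.0], 0.79), ([-32.0, 95.0, 20.0], 0.33)]
side board_end_a [([-73.0, -2.0, 12.0], 0.65), ([-7.0, -3.0, 8.0], 0.46)]
scene board []
scene board_end_a []
```

It fell over: end a at (-73,-2,12), end b at (-7,-3,8), both underside points about 10 mm up, as they should be with the components down. I'll withdraw upwards and check with the last picture.

Emit:
move_arm(
  series=[
    [[0, 0, 0], [0, 0, -0.15], -1],
    [[0, 0, 0], [0, 0, -0.3], 1],
    [[0, 0, 0], [0, 0, -0.5], 1],
    [[0, 0, 0], [0.15, 0, -0.6], 1],
    [[0, 0, 0], [0.15, 0, -0.6], 1],
    [[0, 0, 0], [0.15, 0, -0.6], 1],
    [[0, 0, 0], [0.15, 0, -0.6], 1],
    [[0, 0, 0], [0.15, 0, -0.6], 1],
  ],
)

```text
clock: 22.85
tcp_pos: [581.9, 304.5, 203.6]
eef_rot: [0.998, -0.063, -0.002, 0.001]
ft_force: [-0.2, -0.8, -0.2]
finger_gap: -0.2
grasp_force: 0.0
```

```bash
python3 look.py w10
python3 - <<'E'
from h import *
for l in("board","white_puck","black_loupe","bare_block"): 
    print(l,[(np.round(d["centre"]).tolist(),round(d["score"],2)) for d in bot.mark_of("wrist",l)[:3]])
E
```

```text
t 22.85 stop-frame tcp [ 35.2  -4.2 203.6] F [-0.2 -0.8 -0.2] tool x ang [ 0.99216816 -0.12482469] gap -0.1634383034867698
0.82 1693 268 304 211 265
0.62 921 0 19 252 305
0.6 3077 378 437 15 96
side board [([-48.0, -1.0, 8.0], 0.39)]
side board_end_a [([-6.0, -5.0, 8.0], 0.79), ([-72.0, -7.0, 11.0], 0.63)]
scene board []
scene board_end_a [([-80.0, -2.0, 11.0], 0.73)]
board [([495.0, 672.0, 5.0], 0.9), ([507.0, 314.0, 10.0], 0.75), ([683.0, 171.0, -2.0], 0.7)]
white_puck [([649.0, 272.0, 4.0], 0.78)]
black_loupe [([540.0, 400.0, 1.0], 0.78)]
bare_block [([565.0, 233.0, 1.0], 0.96), ([541.0, 309.0, 10.0], 0.43)]
```

View pics/w10.png

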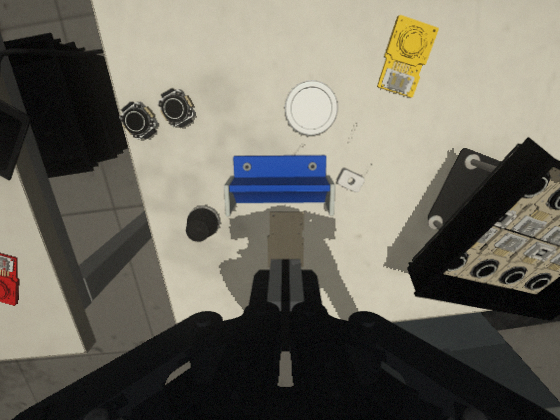

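The board lies plain side up at (287,235), in front of the stop. The puck (311,108), loupe (203,223) and block (350,180) are where they were, so I'm handing in.

```bash
python3 -c "
from workcell import bot
print(bot.close_job())"
```

```text
the job is handed in; nothing more can be done
None
```

The board is turned over: it lies flat, component side down, in front of the stop, with the puck, loupe and block still in place and the robot touching nothing; the job was handed in at about 23 s of 48 s.

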